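# Press the snap cap onto a vial at the guarded capping press

### The job

Cap the vial in the bench press: push the blue plate until the shuttle is fully home under the ram, then reach through the yellow-edged guard window, press the red lever pad all the way down so that the cap snaps onto the vial, and let the lever come back up. Do not touch the guard at any time, leave the vial itself alone (it is pushed along in its nest, not handled), and do not disturb the other things on the bench.

Things in the scene. Friction and masses are not known exactly. Their poses are not given: they have to be found in the camera images.
- press: Grey bench capping press, fixed to the bench. Origin at bench level straight under the ram; its x axis points to the back of the press (away from the operator's side), y to its left, z up. Base plate x -160 to +110 mm, y +-90 mm, top 15 mm above the bench; column and head behind and above the ram reach 160 mm high.
- shuttle (a joint): Slide of the vial shuttle along the press's +x, in m: 0 = loading position (where it starts), 0.05 = fully home against its stop, vial under the ram. Stays where it is left; friction about 2.5 N.
- push_plate (a point): Middle of the front face of the shuttle's upright blue push plate, on the press's centre line (56 mm wide along y, 46 mm tall, from 13 to 59 mm above the bench, 8 mm thick); the face looks to the press's -x. It moves with the shuttle; with the shuttle home the face stands 59 mm in front of the guard's front panel, which is 153 mm high.
- guard: Clear panels in an aluminium frame, fixed to the press; same origin and axes as the press. Upright front panel at x = -150 mm, sloping top panel that rises 22 degrees towards the back, from 153 mm high at x = -150 mm to 224 mm at x = +26 mm; y +-90 mm over all. Must not be touched.
- window (a point): Centre of the rectangular window in the sloping top panel, at the panel's mid-plane. The clear opening is 90 mm wide (point y) and 100 mm long (point x, along the slope, upwards to the back); point z is the panel's outward normal. A raised yellow trim 8 mm wide and 9 mm thick runs round it.
- lever (a joint): Press lever, in rad: 0 = up (a spring holds it there), 0.18 = fully down at its stop. The pad then has gone down 23 mm. The pad takes about 2 N at the top, about 5 N at the bottom from the spring and about 6 N more while the cap is being pressed on.
- lever_pad (a point): Middle of the top face of the red lever pad (36 x 36 mm, about level, on the press's centre line), below the window: 12 mm below the window's centre when the lever is up, 36 mm when it is down. It moves with the lever, almost straight down; the pivot lies 130 mm behind it.
- cap (a joint): How far the snap cap of the vial in the press has been pushed on, in m: 0 = loosely on, 0.0035 = fully seated. The ram meets it at about half of the lever's stroke. It stays where it is pushed.
- vial: Amber glass vial, 28 mm across, 58 mm tall (64 mm with the loose white cap), standing in the shuttle's nest inside the guard. Origin at the centre of its underside, z up.
- nest (a point): Centre of the floor of the shuttle's nest, in which the vial stands, 24.5 mm above the bench.
- vial_b: Finished vial, capped, 28 mm across and 61 mm tall, standing on the bench to the left of the press. Origin under its centre. Bystander.
- vial_c: Second finished vial, like vial_b, beside it. Bystander.
- petri_1: Petri dish with lid, 91 mm across, 15 mm high, left of the press, lower of two stacked. Origin under its centre. Bystander.
- petri_2: Petri dish with lid lying on petri_1. Bystander.
- kraft_box: Brown carton, 331 mm long towards the back, 137 mm wide, 110 mm high, at the right. Bystander.
- pack_2: Small white folding carton, 27 x 62 x 76 mm, standing on the brown carton. Bystander.
- dropper_bottle: Dropper bottle, 37 mm across, 133 mm tall, at the right behind the brown carton. Bystander.

How it is judged:
On the way, in this order (a step that is already met when the one before it is completed fails the run):
1. the shuttle is pushed home under the ram (value of joint shuttle above 0.0475 m), for 0.1 s.
2. reaching through the guard window, the lever is pressed down and the cap is seated on the vial (value of joint lever above 0.145 rad and value of joint cap above 0.0027 m and contact force between any of the fingers, the arm and press above 0.5 N and distance between the grasp point and window below 0.09 m), for 0.05 s.
At the end, for the whole second after the job is handed in: the shuttle is home (within 2.5 mm of its stop), the cap is seated on the vial (pushed on at least 2.7 of 3.5 mm), the lever is back up (within 0.03 rad), and the vial stands upright and still in its nest (value of joint shuttle above 0.0475 m and value of joint cap above 0.0027 m and value of joint lever below 0.03 rad and angle between vial's own z axis and vertical below 0.12 rad and distance between vial and nest below 0.006 m and linear speed of vial below 0.02 m/s); the robot touches nothing.
It fails at once if the robot touches the guard (contact force between any of the arm, the fingers and guard above 0.5 N).
It fails at once if the robot handles the vial or its cap, or the vial is lifted or tipped (contact force between any of the arm, the fingers and vial above 0.5 N or z of vial in the frame of nest above 0.01 m or angle between vial's own z axis and vertical above 0.3 rad).
It fails at once if a bystander is moved by more than 15 mm or tipped (distance of any of vial_b, vial_c, petri_1, petri_2, kraft_box, pack_2, dropper_bottle from where it was at the start of the episode above 0.015 m or angle between any of vial_b, vial_c's own z axis and vertical above 0.3 rad).
It also fails if it takes over 43 s, if anything falls off the work surface, if the arm or the gripper's body presses on something with over 40 N, if the wrist force passes 120 N, or if a joint passes its speed limit or range.

### The arm

A 7-joint arm with a two-finger parallel gripper is mounted at the origin on a cart in front of the work surface, level with it; the furniture and walls round the work are solid. World frame = base frame: x ahead of the robot, y to its left, z up, the work surface at z = 0. Lengths are in m, angles in rad, forces in N, time in s.
With the tool pointing down it reaches from about 0.4 to 0.875 m from the base axis. Payload 19.3 kg.
Tool frame: the origin (TCP) lies at the very end of the fingers, on their centre line; the grasp point (between the pads) lies 19 mm behind it; z points along the fingers, y is the line along which they close (so a half turn about z gives the same grasp; the last joint's range is limited). The gripper opens to 85 mm and grips with 20 to 120 N. Pads are 22 mm wide; open, the fingers measure 114 mm over their backs; the gripper's body (76 mm by 85 mm) begins 54 mm behind the grasp point. The pads swing forward as they close: fully open they stand 13 mm farther back than shut.
Start: joints at [-1.414, 0.521, -0.036, 1.599, 0.021, 1.021, -0.113], TCP at [0.141, 0.609, 0.231] pointing down, gripper open.
Joint ranges: [-2.91, 2.91], [-0.3, 2.13], [-1.5, 1.42], [0.17, 2.43], [-1.26, 4.41], [0.16, 1.93], [-2.52, 2.52]. Speed limits (rad/s): [1.89, 1.89, 2.39, 2.39, 3.01, 3.01, 3.01].

### API

Orientations are given as [roll, pitch, yaw] about the fixed x, y, z axes, in that order (R = Rz(yaw) Ry(pitch) Rx(roll)).
In Python, from workcell import bot gives the robot as it stands. The module is installed in compiled form; this text tells all that it offers.
- The arm moves only by the tool apply_moves, never from a script. Its arguments are lists of equal length, an entry for each row: "claw": the finger opening in m, from 0 to 0.0854; "xyz": the shift along the tool's x, y, z in m, a list of three; "twist": the turn, a rotation vector about the tool's x, y, z in rad, a list of three. A call has 1 to 20 rows; each row shifts and turns the commanded pose from where the row before left it, along the tool's axes as they then stand; what a row does not reach is not made up. A row lasts 1/10 s, in which the tool goes at most 50 mm and 8.59 degrees, less where a joint would pass 70% of its speed; a pose out of reach is approached as far as the arm can. A call with a gripper value outside its range is refused whole. The fingers move at their own pace and stop on an object; "force" is the grip in N (left out, the last holds). Time passes only in rows, so rows that do not move let the fingers close. It gives the time, the measured TCP pose, the force, the opening and the grip force at its end, in the units of the state.
- bot.observe(): the state, without advancing time (a new reading comes with each control period).
- bot.grab_frame(name): name is "scene" or "top" or "wrist"; returns a dict with "img" (420x560x3 uint8, red, green, blue), "vfov" (degrees; the focal length in pixels is half the picture's height over the tangent of half this angle, whatever the lens; pixels are square), "cx", "cy" (the principal point, pixels), "view" (4x4, takes a point from world to camera coordinates). Camera axes: x right, y up, looking along -z (the intrinsics and any distortion apply to the point x, -y, -z); pixel columns grow to the right and rows downward; lengths in m; the calibration is good to about 2 mm. A picture is of the moment at which its call begins. There is no depth.
- bot.job_done(): hands the job in; it is judged then, once.
Trained networks look in the newest picture that a camera, given by its name, has taken for a name from the list of things; names that differ only in an ending like _2 or _b are one class to them, and where a whole thing is asked for, a point or a joint stands for the part that bears it (a point fixed in the world has none). Each returns a list of dicts, best first, with "score" (0 to 1); they miss things now and then, are a little off and sometimes report something else, mostly with a low value. They report only what shows in the picture. A call takes as long as a camera call.
- bot.find_in(camera, query): "position" ([x, y, z] in m, in world coordinates, good to about 4 mm: the middle of the surface that is visible of it).
The state is a dict: "clock": time; "qpos": joint angles; "qd": joint speeds; "joint_efforts": joint torques, N m; "position": TCP position; "tool_rot": TCP orientation; "force": force on the tool from outside, world axes, zero at the start; "moment": the same for the moment, N m; "grip_width": finger opening in m; "finger_force": force on a finger pad.
Only numpy, scipy, OpenCV 4.12 (cv2) and the standard library are available. Lean on these libraries where they do the work, as an engineer would, in place of code of your own. Each camera call takes 0.05 s, during which the arm holds its last target. There are 200 camera calls.

## Working session

There is one attempt and no reset: what is moved stays moved. The work goes in short steps, Python scripts to look and compute and a tool call to move; the robot and the scene stay as the last step left them, time stands still between calls to the robot, and variables do not carry over. Pictures are saved under pics/ and viewed, at most 10 in all, crops included, and the job is handed in when it is done.

Besides the shell and the picture viewer there is one more tool, called as a command line: name --argument value ..., lists and objects as JSON in quotes. apply_moves: Moves the arm, as the interface text tells. Its arguments: {"type":"object","properties":{"claw":{"type":"array"},"xyz":{"type":"array"},"twist":{"type":"array"},"force":{"type":"number"}},"required":["claw","xyz","twist"]}

```bash
mkdir -p pics
cat > h.py <<'E'
from workcell import bot
import numpy as np, cv2
def snap(c,fn):
    f=bot.grab_frame(c); cv2.imwrite('pics/'+fn,f['img'][:,:,::-1]); return f
def proj(f,p):
    p=np.atleast_2d(p); V=np.array(f['view']); q=p@V[:3,:3].T+V[:3,3]
    fl=210/np.tan(np.radians(f['vfov'])/2)
    return np.c_[f['cx']+fl*q[:,0]/-q[:,2], f['cy']-fl*q[:,1]/-q[:,2]]
E
python3 - <<'E'
from h import *
o=bot.observe(); print({k:np.round(v,3) for k,v in o.items()})
ims=[]
for c in ['scene','top']:
    f=snap(c,c+'1.png'); print(c,f['vfov'],f['cx'],f['cy'],np.round(f['view'],3).tolist(),[k for k in f])
    for q in ['push_plate','lever_pad','window','vial','press','guard','kraft_box','petri_1']:
        print(q,[(np.round(d['position'],3).tolist(),round(d['score'],2)) for d in bot.find_in(c,q)[:3]])
E
```

```text
{'clock': np.float64(0.0), 'qpos': array([-1.414,  0.522, -0.036,  1.6  ,  0.021,  1.021, -0.113]), 'qd': array([ 0.   ,  0.001, -0.001,  0.   ,  0.001,  0.002, -0.002]), 'joint_efforts': array([ 0.0000e+00, -9.2709e+01,  1.9800e+00, -3.6994e+01,  1.8000e-02,
        8.0000e-03,  0.0000e+00]), 'position': array([0.141, 0.609, 0.231]), 'tool_rot': array([-3.14 ,  0.   ,  2.915]), 'force': array([ 0.827, -0.875,  0.451]), 'moment': array([-0.037, -0.004, -0.015]), 'finger_force': np.float64(0.0), 'grip_width': np.float64(0.085)}
scene 51.69988208534085 280.46961353150954 205.2992723366958 [[0.063, -0.998, 0.01, -0.123], [0.798, 0.056, 0.6, -0.568], [-0.599, -0.03, 0.8, -0.877], [0.0, 0.0, 0.0, 1.0]] ['img', 'vfov', 'cx', 'cy', 'view']
push_plate [([0.53, -0.053, 0.026], 0.66)]
lever_pad [([0.646, -0.016, 0.162], 0.64)]
window [([0.627, -0.015, 0.177], 0.74)]
vial [([0.662, -0.009, 0.07], 0.56), ([0.597, 0.12, 0.048], 0.54), ([0.659, 0.136, 0.037], 0.5)]
press [([0.629, -0.024, 0.153], 0.96), ([0.464, -0.421, 0.169], 0.22)]
guard [([0.627, -0.019, 0.174], 0.97)]
kraft_box [([0.4, -0.404, 0.103], 0.8)]
petri_1 [([0.632, 0.34, 0.032], 0.59), ([0.592, 0.32, 0.009], 0.54), ([0.597, 0.118, 0.042], 0.54)]
top 49.634474705295936 275.60886108529854 211.01254509974655 [[-0.324, -0.946, -0.008, 0.164], [0.886, -0.307, 0.348, -0.616], [-0.332, 0.106, 0.937, -1.439], [0.0, 0.0, 0.0, 1.0]] ['img', 'vfov', 'cx', 'cy', 'view']
push_plate [([0.54, -0.041, 0.027], 0.77)]
lever_pad [([0.638, -0.015, 0.164], 0.62)]
window [([0.665, -0.002, 0.193], 0.94)]
vial [([0.66, 0.141, 0.042], 0.53)]
press [([0.655, -0.017, 0.152], 0.97)]
guard [([0.664, -0.001, 0.188], 0.72)]
kraft_box [([0.432, -0.402, 0.108], 0.76), ([0.638, -0.014, 0.162], 0.7)]
petri_1 [([0.635, 0.337, 0.029], 0.74)]
```

View pics/scene1.png

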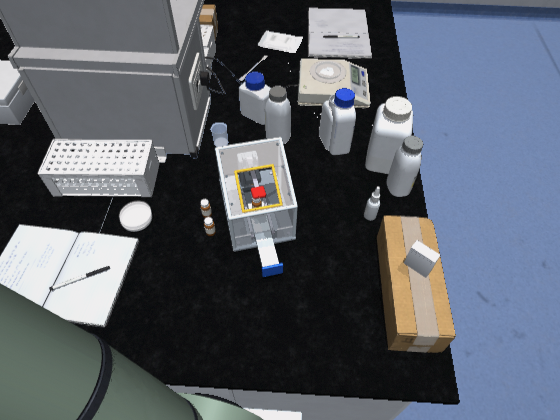

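View pics/top1.png

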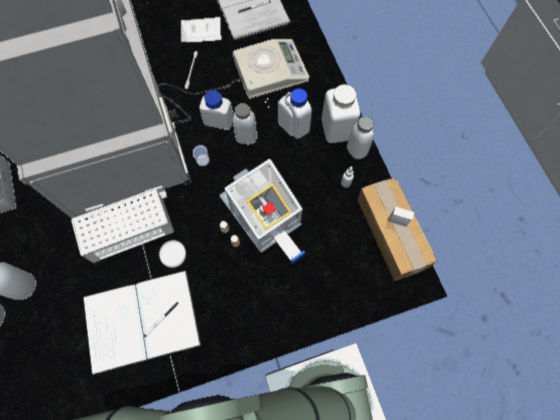

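The pictures show the press turned slightly left: blue plate at scene (272,269) and top (297,254), yellow window around scene (258,188) and top (268,205). I'll fit the pose from the colour masks.

```bash
cat > fit.py <<'E'
from h import *
from scipy.optimize import least_squares
obs=[]
for c in ['scene','top']:
    f=bot.grab_frame(c); hsv=cv2.cvtColor(f['img'],cv2.COLOR_RGB2HSV)
    roi=np.zeros(hsv.shape[:2],np.uint8)
    r=(215,295,130,290) if c=='scene' else (215,320,150,270)
    roi[r[2]:r[3],r[0]:r[1]]=1
    Y=cv2.inRange(hsv,(20,120,80),(33,255,255))*roi; B=cv2.inRange(hsv,(100,130,40),(125,255,255))*roi; R=(cv2.inRange(hsv,(0,150,80),(6,255,255))|cv2.inRange(hsv,(174,150,80),(180,255,255)))*roi
    pts=cv2.findNonZero(Y); hull=cv2.convexHull(pts); 
    for e in np.arange(2,15,.5):
        ap=cv2.approxPolyDP(hull,e,True)[:,0]
        if len(ap)<=4: break
    cen=lambda M: np.argwhere(M)[:,::-1].mean(0)
    print(c,ap.tolist(),'B',cen(B),(B>0).sum(),'R',cen(R),(R>0).sum())
    obs.append((f,ap.astype(float),cen(B),cen(R)))
t=np.radians(22)
def W(P,q):
    c,s=np.cos(q[2]),np.sin(q[2]); P=np.atleast_2d(P)
    return np.c_[q[0]+c*P[:,0]-s*P[:,1], q[1]+s*P[:,0]+c*P[:,1], P[:,2]]
def model(q):
    xw=q[3]; w=np.array([xw,0,.153+(xw+.15)*np.tan(t)])
    ux=np.array([np.cos(t),0,np.sin(t)]); n=np.array([-np.sin(t),0,np.cos(t)])
    cor=np.array([w+ux*a*.058+np.array([0,b*.053,0])+n*.0045 for a,b in [(1,1),(1,-1),(-1,-1),(-1,1)]])
    pl=np.array([[x,y,z] for x in (-.259,-.251) for y in (-.028,.028) for z in (.013,.059)])
    return W(cor,q),W(pl,q),W(w-[0,0,.012],q),W(w,q)
def res(q):
    r=[]
    co,pl,pad,w=model(q)
    for f,ap,b,rd in obs:
        p=proj(f,co); d=np.linalg.norm(p[:,None]-ap[None],axis=2).argmin(1); r+=list((p-ap[d]).ravel())
        h=cv2.convexHull(proj(f,pl).astype(np.float32)); m=cv2.moments(h); r+=[m['m10']/m['m00']-b[0],m['m01']/m['m00']-b[1]]
        r+=list((proj(f,pad)[0]-rd)*.5)
    return np.array(r)
if __name__=='__main__':
    best=None
    for y0 in (.1,.3):
        s=least_squares(res,[.72,0,y0,-.08],loss='soft_l1')
        if best is None or s.cost<best.cost: best=s
    q=best.x; print(q,best.cost,np.round(res(q),1)); co,pl,pad,w=model(q)
    print('pad',pad,'win',w,'plate face',W([-.259,0,.036],q))
    np.save('q.npy',q)
E
python3 fit.py
```

```text
scene [[281, 205], [242, 211], [234, 171], [273, 164]] B [272.22972973 269.68018018] 222 R [257.93877551 191.86394558] 147
top [[290, 212], [265, 228], [247, 201], [272, 184]] B [297.98795181 256.95180723] 83 R [268.76842105 208.12631579] 95
[ 0.72231332  0.00456197  0.29760093 -0.09054279] 7.524239332226991 [-1.1 -0.8  0.  -0.6  1.5  0.4 -0.5  2.  -0.3  0.1 -0.1 -0.3 -1.2 -0.7
  0.4 -1.5  1.7  0.   0.6  2.  -0.6 -0.3  0.  -0.3]
pad [[ 0.63575055 -0.02198766  0.16502227]] win [[ 0.63575055 -0.02198766  0.17702227]] plate face [[ 0.47469826 -0.07138394  0.036     ]]
```

```bash
cat > plan.py <<'E'
from h import *
from scipy.spatial.transform import Rotation as R
def rows(p0,R0,poses):
    "poses: list of (world xyz, Rotation); prints shifts and twists"
    p,r=np.array(p0),R0
    X=[];T=[]
    for q,s in poses:
        X.append(np.round(r.inv().apply(np.array(q)-p),4).tolist()); T.append(np.round((r.inv()*s).as_rotvec(),4).tolist())
        p,r=np.array(q),s
    print('xyz',X);print('twist',T)
def cur():
    o=bot.observe(); return np.array(o['position']),R.from_euler('xyz',o['tool_rot'])
E
python3 - <<'E'
from plan import *
p,r=cur()
f=bot.grab_frame('wrist'); V=np.array(f['view']); c=-V[:3,:3].T@V[:3,3]
print('cam in tool',r.inv().apply(c-p),'look',r.inv().apply(-V[2,:3]))
a0,r0=np.arctan2(p[1],p[0]),np.hypot(p[0],p[1]); g=np.array([.426,-.086]); a1,r1=np.arctan2(g[1],g[0]),np.hypot(*g)
P=[]
for s in np.arange(1,21)/20:
    a,rr=a0+s*(a1-a0),r0+s*(r1-r0)
    P.append(((rr*np.cos(a),rr*np.sin(a),.231),R.from_euler('xyz',[np.pi,0,2.915-1.046*s])))
rows(p,R.from_euler('xyz',[np.pi,0,2.915]),P)
E
```

```text
cam in tool [ 0.07631053 -0.0006391  -0.14241717] look [-0.30008918  0.00119265  0.95391041]
xyz [[-0.0474, -0.0114, 0.0003], [-0.0464, -0.0125, -0.0], [-0.0454, -0.0136, -0.0], [-0.0443, -0.0146, -0.0], [-0.0432, -0.0156, -0.0], [-0.042, -0.0166, -0.0], [-0.0409, -0.0175, -0.0], [-0.0397, -0.0183, -0.0], [-0.0385, -0.0191, -0.0], [-0.0374, -0.0199, -0.0], [-0.0361, -0.0206, -0.0], [-0.0349, -0.0213, -0.0], [-0.0337, -0.0219, -0.0], [-0.0324, -0.0225, -0.0], [-0.0312, -0.023, -0.0], [-0.0299, -0.0235, -0.0], [-0.0287, -0.0239, -0.0], [-0.0274, -0.0243, -0.0], [-0.0262, -0.0246, -0.0], [-0.0249, -0.0249, -0.0]]
twist [[0.0, -0.0, 0.0523], [0.0, -0.0, 0.0523], [0.0, -0.0, 0.0523], [0.0, -0.0, 0.0523], [-0.0, -0.0, 0.0523], [0.0, -0.0, 0.0523], [0.0, -0.0, 0.0523], [0.0, -0.0, 0.0523], [0.0, -0.0, 0.0523], [-0.0, -0.0, 0.0523], [-0.0, -0.0, 0.0523], [0.0, -0.0, 0.0523], [0.0, -0.0, 0.0523], [0.0, -0.0, 0.0523], [-0.0, -0.0, 0.0523], [0.0, -0.0, 0.0523], [-0.0, -0.0, 0.0523], [0.0, -0.0, 0.0523], [0.0, -0.0, 0.0523], [-0.0, -0.0, 0.0523]]
```

apply_moves --claw '[0,0,0,0,0,0,0,0,0,0,0,0,0,0,0,0,0,0,0,0]' --xyz '[[-0.047,-0.011,0],[-0.046,-0.0125,0],[-0.045,-0.0135,0],[-0.044,-0.0145,0],[-0.043,-0.0155,0],[-0.042,-0.0165,0],[-0.041,-0.0175,0],[-0.04,-0.018,0],[-0.0385,-0.019,0],[-0.0375,-0.02,0],[-0.036,-0.0205,0],[-0.035,-0.0215,0],[-0.0335,-0.022,0],[-0.0325,-0.0225,0],[-0.031,-0.023,0],[-0.03,-0.0235,0],[-0.0285,-0.024,0],[-0.0275,-0.0245,0],[-0.026,-0.0245,0],[-0.025,-0.025,0]]' --twist '[[0,0,0.0523],[0,0,0.0523],[0,0,0.0523],[0,0,0.0523],[0,0,0.0523],[0,0,0.0523],[0,0,0.0523],[0,0,0.0523],[0,0,0.0523],[0,0,0.0523],[0,0,0.0523],[0,0,0.0523],[0,0,0.0523],[0,0,0.0523],[0,0,0.0523],[0,0,0.0523],[0,0,0.0523],[0,0,0.0523],[0,0,0.0523],[0,0,0.0523]]'

```text
clock: 3.05
position: [0.4236, -0.0863, 0.2315]
tool_rot: [3.141, 0.0, 1.866]
force: [0.4, -0.1, 0.4]
grip_width: 0.0003
finger_force: 0.0
```

Run:
```python
from fit import *
q=np.load('q.npy'); f=bot.grab_frame('wrist'); print(f['vfov'])
im=f['img'][:,:,::-1].copy(); co,pl,pad,w=model(q)
for p in np.r_[proj(f,pl),proj(f,co),proj(f,pad)]:
    cv2.circle(im,(int(round(p[0])),int(round(p[1]))),3,(0,255,0),-1)
print(np.round(proj(f,np.r_[pl,co,pad])).tolist())
cv2.imwrite('pics/w1.png',im)
for n in ['push_plate','window','lever_pad']: print(n,[(np.round(d['position'],3).tolist(),round(d['score'],2)) for d in bot.find_in('wrist',n)[:2]])
```

```text
scene [[257, 209], [242, 211], [240, 198]] B [272.17333333 269.76444444] 225 R [nan nan] 0
top [[290, 212], [265, 228], [247, 201], [272, 184]] B [297.41666667 257.41666667] 72 R [268.76842105 208.12631579] 95
63.398261887150646
[[329.0, 203.0], [336.0, 216.0], [331.0, 152.0], [338.0, 158.0], [337.0, 203.0], [344.0, 216.0], [339.0, 152.0], [347.0, 158.0], [832.0, 148.0], [746.0, 329.0], [515.0, 292.0], [549.0, 141.0], [622.0, 224.0]]
push_plate [([0.533, -0.052, 0.027], 0.9)]
window [([0.574, -0.035, 0.137], 0.98)]
lever_pad []fit.py:14: RuntimeWarning: Mean of empty slice.
  cen=lambda M: np.argwhere(M)[:,::-1].mean(0)
  ret = um.true_divide(
```

View pics/w1.png

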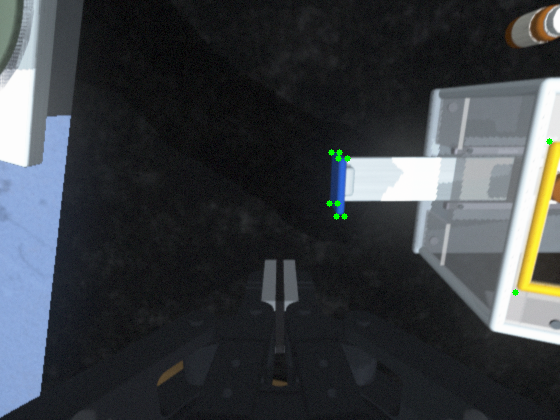

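The green model points fall on the blue plate (340,183) and within about 5 px of the yellow trim's near corners (555,141)/(518,288), so the fit holds. Next I'll descend in front of the plate and tilt the gripper away from the guard.

apply_moves --claw '[0,0,0,0,0,0,0,0,0,0,0,0]' --xyz '[[0,0.005,0.04],[0,0.005,0.04],[0,0.005,0.04],[0,0.005,0.04],[0,0.005,0.036],[0,0,0],[0,0,0],[0,0,0],[0,0,0],[0,0,0],[0,0,0],[0,0,0]]' --twist '[[0,0,0],[0,0,0],[0,0,0],[0,0,0],[0,0,0],[-0.05,0,0],[-0.05,0,0],[-0.05,0,0],[-0.05,0,0],[-0.05,0,0],[0,0,0],[0,0,0]]'

```text
clock: 4.55
position: [0.446, -0.0735, 0.0352]
tool_rot: [2.964, -0.014, 1.872]
force: [-0.0, -0.2, -0.4]
grip_width: 0.0003
finger_force: 0.0
```

Run:
```python
from plan import *
o=bot.observe(); print(np.round(o['qpos'],3),np.round(o['qd'],3)); p,r=cur(); print(p,r.as_matrix()[:,2])
```

```text
[ 0.021  0.583  0.089  2.303 -0.929  0.162  1.304] [ 0.004 -0.004 -0.001 -0.004  0.023 -0.001 -0.017]
[ 0.44600273 -0.07347378  0.03519502] [ 0.16483725  0.06551897 -0.98414224]
```

apply_moves --claw '[0,0,0,0,0,0,0,0,0,0,0,0,0]' --xyz '[[-0.006,0,0],[0,0,0],[0,0.005,0.001],[0,0.005,0.001],[0,0.005,0.001],[0,0.005,0.001],[0,0.005,0.001],[0,0.005,0.001],[0,0.005,0.001],[0,0.005,0.001],[0,0.005,0.001],[0,0,0],[0,0,0]]' --twist '[[0.05,0,0],[0,0,0],[0,0,0],[0,0,0],[0,0,0],[0,0,0],[0,0,0],[0,0,0],[0,0,0],[0,0,0],[0,0,0],[0,0,0],[0,0,0]]'

```text
clock: 5.85
position: [0.4914, -0.0661, 0.032]
tool_rot: [3.013, -0.014, 1.871]
force: [0.4, 0.5, 0.2]
grip_width: 0.0004
finger_force: 0.0
```

apply_moves --claw '[0,0,0,0]' --xyz '[[0,0.004,0.0005],[0,0.004,0.0005],[0,0.004,0.0005],[0,0.002,0.0002]]' --twist '[[0,0,0],[0,0,0],[0,0,0],[0,0,0]]'

```text
clock: 6.25
position: [0.5051, -0.0619, 0.0321]
tool_rot: [3.013, -0.014, 1.871]
force: [-1.8, -1.7, -1.7]
grip_width: 0.0003
finger_force: 1.3
```

Run:
```python
from h import *
print(np.round(bot.observe()['force'],2))
f=bot.grab_frame('wrist'); cv2.imwrite('pics/w2.png',f['img'][:,:,::-1])
```

```text
[-1.83 -1.74 -1.74]
```

View pics/w2.png

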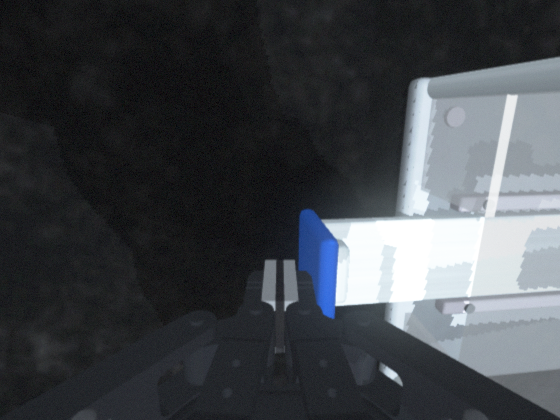

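The blue plate (300–335, 210–315) is against the finger's dark back and the force shows about 2.5 N of drag. I'll keep pushing until the stop.

apply_moves --claw '[0,0,0]' --xyz '[[0,0.002,0.0002],[0,0.002,0.0002],[0,0,0]]' --twist '[[0,0,0],[0,0,0],[0,0,0]]'

```text
clock: 6.6
position: [0.5088, -0.0607, 0.0323]
tool_rot: [3.013, -0.014, 1.871]
force: [-1.9, -0.7, -0.1]
grip_width: 0.0004
finger_force: 0.4
```

apply_moves --claw '[0,0,0,0]' --xyz '[[0,0.002,0.0002],[0,0.002,0.0002],[0,0.002,0.0002],[0,0,0]]' --twist '[[0,0,0],[0,0,0],[0,0,0],[0,0,0]]'

```text
clock: 7.0
position: [0.5111, -0.0599, 0.032]
tool_rot: [3.018, -0.015, 1.87]
force: [-24.5, -6.6, 15.9]
grip_width: -0.0002
finger_force: 12.8
```

Hit the stop at about 25 N, so the shuttle is home. I'll back off, rise and go over the window.

apply_moves --claw '[0,0,0,0,0,0,0,0,0,0,0,0,0,0,0,0]' --xyz '[[0,-0.01,-0.001],[0,-0.02,-0.002],[0,0,-0.036],[0,0,-0.036],[0,0,-0.036],[0,0,-0.036],[0,0,-0.036],[0,0,-0.036],[0,0,-0.036],[0,0.038,0.005],[0,0.038,0.005],[0,0.038,0.005],[0,0.038,0.005],[0,0.036,0.004],[0,0,0],[0,0,0]]' --twist '[[0,0,0],[0,0,0],[0,0,0],[0,0,0],[0,0,0],[0,0,0],[0,0,0],[0,0,0],[0,0,0],[0,0,0],[0,0,0],[-0.05,0,0],[-0.05,0,0],[-0.05,0,0],[-0.05,0,0],[0,0,0]]'

```text
clock: 8.6
position: [0.6361, -0.0254, 0.2872]
tool_rot: [2.812, -0.014, 1.87]
force: [-0.3, -0.8, -0.5]
grip_width: -0.0001
finger_force: 0.0
```

Run:
```python
from fit import *
from plan import cur
p,r=cur(); print(p,r.as_matrix()[:,2],r.as_matrix()[:,1],np.round(bot.observe()['qpos'],3))
q=np.load('q.npy'); f=bot.grab_frame('wrist')
im=f['img'][:,:,::-1].copy(); cv2.imwrite('pics/w3raw.png',im); co,pl,pad,w=model(q)
for p in np.r_[proj(f,co),proj(f,pad),proj(f,w)]:
    cv2.circle(im,(int(round(p[0])),int(round(p[1]))),3,(0,255,0),-1)
print(np.round(proj(f,np.r_[co,pad,w])).tolist())
cv2.imwrite('pics/w3.png',im)
for n in ['window','lever_pad']: print(n,[(np.round(d['position'],3).tolist(),round(d['score'],2)) for d in bot.find_in('wrist',n)[:2]])
```

```text
scene [[281, 204], [242, 211], [234, 171], [272, 164]] B [268.26222222 253.56      ] 225 R [257.90909091 192.02097902] 143
top [[266, 228], [247, 201], [264, 189], [270, 225]] B [nan nan] 0 R [267.47457627 208.72881356] 59
[ 0.63613447 -0.02511077  0.28758434] [ 0.30345998  0.1080306  -0.94670028] [0.9058618  0.27542646 0.32179909] [-0.521  0.424  0.721  1.805 -0.604  0.792  0.795]
[[312.0, 138.0], [308.0, 276.0], [163.0, 273.0], [148.0, 137.0], [230.0, 204.0], [233.0, 208.0]]
window [([0.678, 0.022, 0.202], 0.81)]
lever_pad [([0.638, -0.016, 0.165], 0.69), ([0.611, -0.027, 0.026], 0.54)]fit.py:14: RuntimeWarning: Mean of empty slice.
  cen=lambda M: np.argwhere(M)[:,::-1].mean(0)
  ret = um.true_divide(
```

View pics/w3.png

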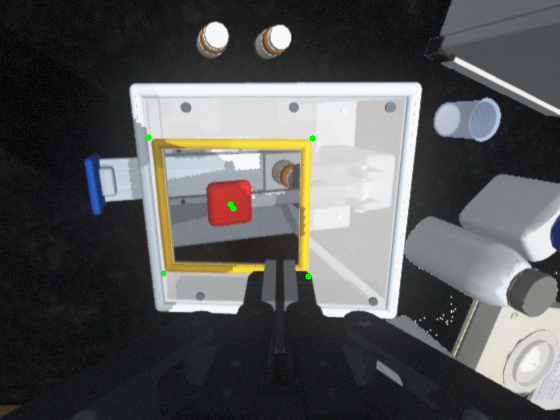

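Observed yellow outer corners (153,140), (313,140), (307,271), (165,271) and red pad (229,203) agree with the model to a few pixels, about 2 mm. Next I'll check how wide the gripper is where it passes through the window.

Run:
```python
from plan import *
p,r=cur(); f=bot.grab_frame('wrist')
for d in (0,.02,.03,.04,.05,.06,.07):
    for x in (0.011,.0):
        print(d,x,np.round(proj(f,[p+r.apply([x,s*y,-d]) for s,y in ((-1,.015),(1,.015),(1,.03),(1,.05))])).tolist())
q=np.load('q.npy'); c,s=np.cos(q[2]),np.sin(q[2])
im=f['img']; g=im.max(2)
# end pose check: body corners height over panel plane in press frame
n=np.array([-np.sin(np.radians(22)),0,np.cos(np.radians(22))]); w=np.array([q[3],0,.153+(q[3]+.15)*np.tan(np.radians(22))])
tcp=w+[.006,0,-.036+.003]
Rp=R.from_euler('z',-q[2])*r
for d,yy in ((.04,.03),(.05,.05),(.06,.055),(.073,.057)):
    print(d,[np.round((tcp+Rp.apply([xx,sy*yy,-d])-w)@n,4) for sy in (-1,1) for xx in (-.04,.04)],'x',[np.round((tcp+Rp.apply([0,sy*yy,-d])-w)[0],4) for sy in (-1,1)])
```

```text
0 0.011 [[246.0, 255.0], [312.0, 255.0], [345.0, 255.0], [389.0, 255.0]]
0 0.0 [[247.0, 276.0], [311.0, 276.0], [344.0, 276.0], [386.0, 276.0]]
0.02 0.011 [[242.0, 276.0], [317.0, 275.0], [354.0, 275.0], [404.0, 275.0]]
0.02 0.0 [[243.0, 300.0], [316.0, 300.0], [352.0, 300.0], [401.0, 300.0]]
0.03 0.011 [[239.0, 288.0], [319.0, 288.0], [360.0, 288.0], [413.0, 288.0]]
0.03 0.0 [[240.0, 314.0], [318.0, 314.0], [358.0, 314.0], [410.0, 314.0]]
0.04 0.011 [[236.0, 303.0], [323.0, 303.0], [366.0, 303.0], [424.0, 303.0]]
0.04 0.0 [[237.0, 330.0], [322.0, 330.0], [364.0, 330.0], [420.0, 330.0]]
0.05 0.011 [[232.0, 321.0], [327.0, 321.0], [374.0, 321.0], [437.0, 321.0]]
0.05 0.0 [[233.0, 350.0], [325.0, 350.0], [371.0, 350.0], [432.0, 350.0]]
0.06 0.011 [[227.0, 342.0], [331.0, 342.0], [383.0, 342.0], [452.0, 342.0]]
0.06 0.0 [[229.0, 373.0], [329.0, 373.0], [380.0, 373.0], [447.0, 373.0]]
0.07 0.011 [[221.0, 367.0], [337.0, 367.0], [394.0, 367.0], [471.0, 367.0]]
0.07 0.0 [[224.0, 401.0], [335.0, 400.0], [390.0, 400.0], [464.0, 400.0]]
0.04 [np.float64(0.0082), np.float64(0.0093), np.float64(0.0049), np.float64(0.006)] x [np.float64(-0.0353), np.float64(0.0215)]
0.05 [np.float64(0.0193), np.float64(0.0204), np.float64(0.0137), np.float64(0.0148)] x [np.float64(-0.0574), np.float64(0.0372)]
0.06 [np.float64(0.0296), np.float64(0.0307), np.float64(0.0234), np.float64(0.0245)] x [np.float64(-0.0654), np.float64(0.0387)]
0.073 [np.float64(0.0427), np.float64(0.0438), np.float64(0.0363), np.float64(0.0374)] x [np.float64(-0.0715), np.float64(0.0364)]
```

Run:
```python
import cv2
im=cv2.imread('pics/w3raw.png')[240:420,150:430]
im=cv2.convertScaleAbs(im,alpha=2,beta=30)
cv2.imwrite('pics/w3crop.png',cv2.resize(im,None,fx=2.8,fy=2.8))
```

```text
(no output)
```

View pics/w3crop.png

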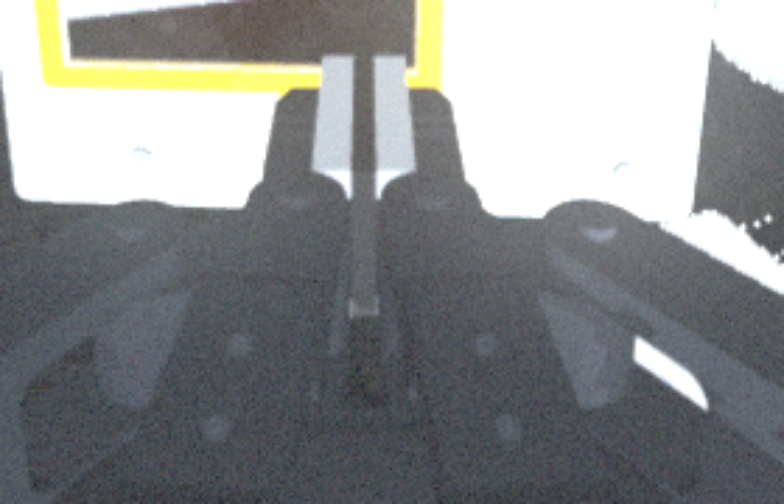

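The pads are ±8 mm at the tip, the backs ±15 mm, and the knuckle pivots (359,319) stand about ±35 mm from 40 mm back. All of these stay inside the opening or above the trim, so I'll descend.

apply_moves --claw '[0,0,0,0,0,0]' --xyz '[[0.0015,-0.001,0.022],[0,-0.007,0.0205],[0,-0.007,0.0205],[0,-0.007,0.0205],[0,-0.0065,0.02],[0,0,0]]' --twist '[[0,0,0],[0,0,0],[0,0,0],[0,0,0],[0,0,0],[0,0,0]]'

```text
clock: 9.5
position: [0.6406, -0.0199, 0.1779]
tool_rot: [2.817, -0.015, 1.871]
force: [-0.6, 0.5, 0.7]
grip_width: 0.0001
finger_force: 0.0
```

Run:
```python
from h import *
f=bot.grab_frame('wrist'); cv2.imwrite('pics/w4.png',f['img'][:,:,::-1])
```

```text
(no output)
```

View pics/w4.png

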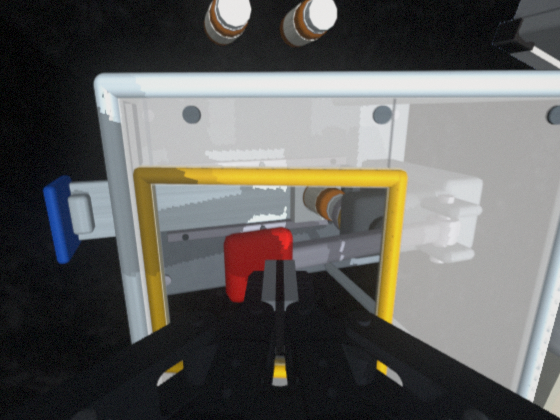

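The closed tip (280,262) is over the red pad (225–292, 230–300) and well inside the yellow frame. Pressing straight down.

apply_moves --claw '[0,0,0,0,0,0,0,0]' --xyz '[[0,-0.001,0.0028],[0,-0.001,0.0028],[0,-0.001,0.0028],[0,-0.001,0.0028],[0,-0.001,0.0028],[0,-0.001,0.0028],[0,-0.001,0.0028],[0,-0.001,0.0028]]' --twist '[[0,0,0],[0,0,0],[0,0,0],[0,0,0],[0,0,0],[0,0,0],[0,0,0],[0,0,0]]'

```text
clock: 10.35
position: [0.6413, -0.02, 0.1562]
tool_rot: [2.813, -0.014, 1.871]
force: [-2.1, -0.3, 3.6]
grip_width: 0.0001
finger_force: 1.8
```

apply_moves --claw '[0,0,0,0]' --xyz '[[0,-0.001,0.0028],[0,-0.001,0.0028],[0,-0.0005,0.002],[0,0,0]]' --twist '[[0,0,0],[0,0,0],[0,0,0],[0,0,0]]'

```text
clock: 10.75
position: [0.6411, -0.0202, 0.1482]
tool_rot: [2.813, -0.014, 1.871]
force: [-5.2, -0.3, 9.0]
grip_width: 0.0001
finger_force: 4.4
```

apply_moves --claw '[0,0,0]' --xyz '[[0,-0.0005,0.002],[0,-0.0005,0.0015],[0,0,0]]' --twist '[[0,0,0],[0,0,0],[0,0,0]]'

```text
clock: 11.05
position: [0.6411, -0.0202, 0.1446]
tool_rot: [2.814, -0.014, 1.871]
force: [-7.3, -1.4, 9.3]
grip_width: 0.0003
finger_force: 4.8
```

apply_moves --claw '[0,0,0]' --xyz '[[0,-0.0005,0.0015],[0,-0.0005,0.0015],[0,0,0]]' --twist '[[0,0,0],[0,0,0],[0,0,0]]'

```text
clock: 11.35
position: [0.6413, -0.0202, 0.1423]
tool_rot: [2.813, -0.014, 1.871]
force: [-16.2, -1.4, 24.2]
grip_width: -0.0003
finger_force: 13.1
```

Lever at its stop (force jumped to 24 N). Retreating straight up.

apply_moves --claw '[0,0,0,0,0,0,0,0,0,0]' --xyz '[[0,0.003,-0.0095],[0,0.003,-0.0095],[0,0.003,-0.0095],[0,0.003,-0.0095],[0,0.0095,-0.0285],[0,0.0095,-0.0285],[0,0.0095,-0.0285],[0,0.0095,-0.0285],[0,0,0],[0,0,0]]' --twist '[[0,0,0],[0,0,0],[0,0,0],[0,0,0],[0,0,0],[0,0,0],[0,0,0],[0,0,0],[0,0,0],[0,0,0]]'

```text
clock: 12.35
position: [0.6405, -0.022, 0.302]
tool_rot: [2.812, -0.014, 1.872]
force: [0.1, -0.1, -0.8]
grip_width: 0.0001
finger_force: 0.0
```

Run:
```python
from h import *
f=bot.grab_frame('wrist'); q=np.load('q.npy'); c,s=np.cos(q[2]),np.sin(q[2])
im=cv2.convertScaleAbs(f['img'][:,:,::-1],alpha=1)
# plate-top corners expected with shuttle home
pl=np.array([[q[0]+c*x-s*y,q[1]+s*x+c*y,.059] for x in (-.209,-.201) for y in (-.028,.028)])
for p in proj(f,pl): cv2.circle(im,(int(round(p[0])),int(round(p[1]))),2,(0,255,0),-1)
cv2.imwrite('pics/w5.png',im)
print(np.round(bot.observe()['force'],2))
```

```text
[ 0.72 -0.99 -0.89]
```

View pics/w5.png

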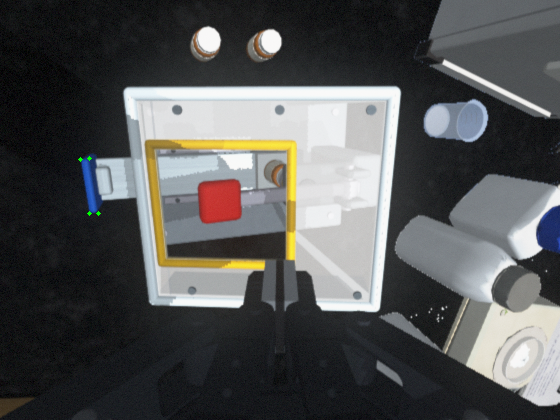

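The red pad is back up at (220,200). The blue plate top (83–100, 157–213) stands at the predicted home position, and the robot is clear of everything. Handing in.

```bash
python3 -c "
from workcell import bot
print(bot.job_done())"
```

```text
the job is handed in; nothing more can be done
None
```

I handed the job in at about 12.5 s: the shuttle was pushed to its stop, the lever pressed to its stop through the window, and the lever came back up. The cap itself was not visible, so I take it as seated from the full press, and the hand-in call returned no verdict.

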